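Tip a well plate over a ledge to drain

TASK

The emptied 96-well plate has to drain upside-down on the steel drain grid; turn it over by pushing with the fingertips, without picking it up. Push it flat across the bench until one of its long sides is against the grid's front edge, then, still pushing, work the other long side up so that the plate stands up on that edge and falls over, wells down, onto the grid. Then push it back across the grid until it lies squarely against the stop bar, wholly on the grid, and take the hand away. Leave everything else where it stands.

Things in the scene. Friction and masses are not known exactly. Their poses are not given: they have to be found in the camera images.
- well_plate: the 96-well plate: white, rigid, 0.05 to 0.1 kg, a block 85.5 mm (own x) by 127.8 mm (own y, the long sides) by 14.4 mm thick (own z). Origin at its very centre; z points out of the open face of the wells: up at the start. It starts flat, 15 to 110 mm in front of the ledge, long sides within 0.25 rad of parallel to it. The underside is recessed, with dark dots
- drain_grid: the steel drain grid, immovable: 135 mm deep (own x) by 220 mm long (own y), z up; bars along x, tops flush with the frame, 6 mm above the bench. Origin at the centre of its underside, on the bench. +x runs from its front edge to its stop bar, roughly to the robot's left
- ledge (a point): middle of the top of the grid's front edge: a plain upright face 6 mm high, 220 mm long, at x = -67.5 mm of the grid, facing its -x. The plate tips over on it as on a hinge: the parts do not slip much, so a fingertip pressed on the plate's opposite long side (a few N) and swung up on an arc of 85.5 mm about the ledge takes that side along, past upright
- stop (a point): middle of the top of the near face of the stop bar along the back of the grid, at x = +58 mm of the grid, 22 mm above the bench, 212 mm long. A plate home against it has its centre at x = +15 mm of the grid
- wash_bottle: bystander: grey wash bottle with a bent spout, 80 mm wide, 190 mm tall; origin at the centre of its underside
- timer: bystander: white twist timer, 68 mm wide, 47 mm tall; origin at the centre of its underside
- marker: bystander: marker pen with a blue cap, lying, 136 mm long, 14 mm thick; origin at the centre of its underside
- dropper: bystander: glass dropper with a red bulb, lying, 158 mm long, 20 mm thick; origin at the centre of its underside
- green_case: bystander: pale green flat case, 53 x 165 mm, 30 mm tall; origin at the centre of its underside
- bottle_09: bystander: clear bottle with a blue cap, 69 mm wide, 152 mm tall; origin at the centre of its underside
Not all that is in view belongs to the job. Several things have the shape of the well_plate; the one meant has the colours described above.

How it is judged:
On the way, in this order (a step that is already met when the one before it is completed fails the run):
1. the plate, still flat and wells up, has been pushed up against the grid's front edge (x of well_plate in the frame of drain_grid between -0.1165 and -0.1 m and angle between well_plate's own z axis and vertical below 0.12 rad and angle between the x axis of well_plate and the x axis of drain_grid, either way round below 0.12 rad), for 0.05 s.
2. the plate stands tipped up on the grid's front edge (angle between well_plate's own z axis and vertical between 1 and 2 rad and x of well_plate in the frame of drain_grid between -0.115 and -0.02 m and height (world z) of well_plate below 0.065 m), for 0.02 s.
3. the plate lies upside-down on the grid (angle between well_plate's own z axis and vertical above 3 rad and height (world z) of well_plate below 0.02 m and x of well_plate in the frame of drain_grid above -0.06 m), for 0.1 s.
At the end, for the whole second after the job is handed in: the plate lies flat and at rest upside-down (wells down) on the drain grid, wholly on it, within about 5 mm of the stop bar at the back and square to it within 0.06 rad (angle between well_plate's own z axis and vertical above 3.07 rad and z of well_plate in the frame of drain_grid between 0.01 and 0.017 m and x of well_plate in the frame of drain_grid between 0.0105 and 0.019 m and y of well_plate in the frame of drain_grid between -0.045 and 0.045 m and angle between the x axis of well_plate and the x axis of drain_grid, either way round below 0.06 rad and linear speed of well_plate below 0.01 m/s); the robot touches nothing.
It fails at once if the plate is lifted or carried instead of tipped over the edge (height (world z) of well_plate above 0.07 m or (angle between well_plate's own z axis and vertical below 0.12 rad and height (world z) of well_plate above 0.022 m) or (angle between well_plate's own z axis and vertical below 0.3 rad and height (world z) of well_plate above 0.034 m) or (angle between well_plate's own z axis and vertical below 0.6 rad and height (world z) of well_plate above 0.046 m) or (angle between well_plate's own z axis and vertical above 3 rad and height (world z) of well_plate above 0.03 m)).
It fails at once if the plate is shoved with the hand or arm instead of the fingers (contact force between the arm and well_plate above 3 N).
It fails at once if one of the bystanders is moved by more than 20 mm (distance of any of wash_bottle, timer, marker, dropper, green_case, bottle_09 from where it was at the start of the episode above 0.02 m).
It also fails if it takes over 58 s, if anything falls off the work surface, if the arm or the gripper's body presses on something with over 40 N, if the wrist force passes 120 N, or if a joint passes its speed limit or range.

ROBOT

A 6-joint arm with a two-finger parallel gripper is mounted at the origin on a cart in front of the work surface, level with it; the furniture and walls round the work are solid. World frame = base frame: x ahead of the robot, y to its left, z up, the work surface at z = 0. Lengths are in m, angles in rad, forces in N, time in s.
With the tool pointing down it reaches from about 0.275 to 0.825 m from the base axis. Payload 4.9 kg.
Tool frame: the origin (TCP) lies on the centre line of the jaws, within the pads' length; the fingertips stand 22 mm ahead of it and the grasp point (between the pads) lies 3 mm ahead of it; z points along the fingers, y is the line along which they close (so a half turn about z gives the same grasp; the last joint's range is limited). The gripper opens to 85 mm and grips with 20 to 120 N. Pads are 22 mm wide; open, the fingers measure 114 mm over their backs; the gripper's body (76 mm by 85 mm) begins 54 mm behind the grasp point. The pads swing forward as they close: fully open they stand 13 mm farther back than shut.
Start: joints at [1.155, 0.326, -0.193, 1.052, 0, 1.437], TCP at [0.153, 0.528, 0.253] pointing down, gripper open.
Joint ranges: [-2.65, 2.65], [-0.97, 1.79], [-1.3, 1.35], [-1.93, 2.1], [-1.47, 1.37], [-3.14, 3.14]. Speed limits (rad/s): [2.57, 2.57, 3.14, 3.14, 3.14, 3.14].

INTERFACE

Orientations are given as a rotation vector (axis times angle).
In Python, from station import arm, vision, hand_in gives the robot as it stands. The module is installed in compiled form; this text tells all that it offers.
- The arm moves only by the tool step_arm, never from a script. Its argument "targets" is a list of rows, each an object with "offset": the shift along the tool's x, y, z in mm, a list of three; "roll": the turn about the tool's z in rad; "claw": the opening in per cent of the stroke, from 0 (shut) to 100 (fully open). In form: [{"offset": [dx, dy, dz], "roll": roll, "claw": claw}, ...]. A call has 1 to 5 rows; each row is the pose to reach, as a shift and turn from the pose commanded when the call began, along the tool's axes at that moment; what a row does not reach only later rows make up. A row lasts 1/8 s, in which the tool goes at most 62.5 mm and 10.7 degrees, less where a joint would pass 70% of its speed; a pose out of reach is approached as far as the arm can. A call with a gripper value outside its range is refused whole. The fingers move at their own pace and stop on an object; "newtons" is the grip in N (left out, the last holds). Time passes only in rows, so rows that repeat a pose let the fingers close. It gives the time, the measured TCP pose, the force, the opening and the grip force at its end, in the units of the state.
- arm.sense(): the state, without advancing time (a new reading comes with each control period).
- vision.snapshot(name): name is "side" or "top"; returns a dict with "pixels" (480x640x3 uint8, red, green, blue), "fovy" (degrees; the focal length in pixels is half the picture's height over the tangent of half this angle, whatever the lens; pixels are square), "cx", "cy" (the principal point, pixels), "R" (3x3) and "t" (3): a world point X has camera coordinates R X + t. Camera axes: x right, y down, z forward; pixel columns grow to the right and rows downward; lengths in m; the calibration is good to about 2 mm. A picture is of the moment at which its call begins. There is no depth.
- hand_in(): hands the job in; it is judged then, once.
The state is a dict: "clock": time; "joint_pos": joint angles; "qvel": joint speeds; "joint_torque": joint torques, N m; "tcp_pos": TCP position; "ee_rot": TCP orientation; "contact_force": force on the tool from outside, world axes, zero at the start; "torque": the same for the moment, N m; "finger_gap": opening from 0.0 (shut) to 1.0 (fully open); "grasp_force": force on a finger pad.
Only numpy, scipy, OpenCV 4.12 (cv2) and the standard library are available. Lean on these libraries where they do the work, as an engineer would, in place of code of your own. Each camera call takes 0.05 s, during which the arm holds its last target. There are 200 camera calls.

## Working session

There is one attempt and no reset: what is moved stays moved. The work goes in short steps, Python scripts to look and compute and a tool call to move; the robot and the scene stay as the last step left them, time stands still between calls to the robot, and variables do not carry over. Pictures are saved under pics/ and viewed, at most 10 in all, crops included, and the job is handed in when it is done.

Besides the shell and the picture viewer there is one more tool, called after ">>>" as name(argument=value, ...) on one line, values as JSON. step_arm: Moves the arm, as the interface text tells. Its arguments: {"type":"object","properties":{"targets":{"type":"array"},"newtons":{"type":"number"}},"required":["targets"]}

```bash
mkdir -p pics; cat > h.py <<'E'
import numpy as np, cv2
from station import arm, vision, hand_in
def snap(n,f=None):
    s=vision.snapshot(n)
    if f: cv2.imwrite('pics/'+f,s['pixels'][:,:,::-1])
    return s
def ray(s,u,v,z):
    f=240/np.tan(np.radians(s['fovy'])/2)
    R=np.array(s['R']);t=np.array(s['t'])
    c=-R.T@t; d=R.T@np.array([(u-s['cx'])/f,(v-s['cy'])/f,1])
    return c+d*(z-c[2])/d[2]
def proj(s,X):
    f=240/np.tan(np.radians(s['fovy'])/2)
    p=np.array(s['R'])@X+s['t']; return p[:2]/p[2]*f+[s['cx'],s['cy']]
E
python3 - <<'E'
from h import *
for n in('top','side'):
    s=snap(n,n+'0.png'); print(n,s['fovy'],s['cx'],s['cy'],-np.array(s['R']).T@s['t'],np.array(s['R']).round(3).tolist())
print(arm.sense())
E
```

```text
top 57.79613040350501 319.5593240858065 240.17756453950167 [0.41274357 0.01501582 1.16996963] [[-0.018, -1.0, -0.014], [-0.993, 0.019, -0.113], [0.114, 0.012, -0.993]]
side 51.1716317034544 312.17029278199715 242.6387250128657 [ 0.61054907 -1.00894743  0.74678732] [[0.996, 0.086, 0.015], [0.06, -0.54, -0.839], [-0.064, 0.837, -0.543]]
{'clock': 0.1, 'joint_pos': array([ 1.15479853e+00,  3.26875626e-01, -1.93459041e-01,  1.05201088e+00,
       -3.12346299e-05,  1.43659465e+00]), 'qvel': array([-0.00017268,  0.00013586,  0.00172229, -0.00064297,  0.00023591,
       -0.00062746]), 'joint_torque': array([ 2.00966409e-03, -4.44238651e+01,  2.63040072e+01,  7.93402491e-03,
       -6.79187087e-05, -5.99807649e-06]), 'tcp_pos': array([0.15274766, 0.52786457, 0.25258635]), 'ee_rot': array([-4.41126143e-01, -3.11007257e+00,  2.35504498e-03]), 'contact_force': array([ 0.02369296, -0.44829992,  0.33502702]), 'torque': array([-0.03247905,  0.06005042,  0.01530893]), 'grasp_force': 0.0, 'finger_gap': 0.9993801802343814}
```

View pics/top0.png

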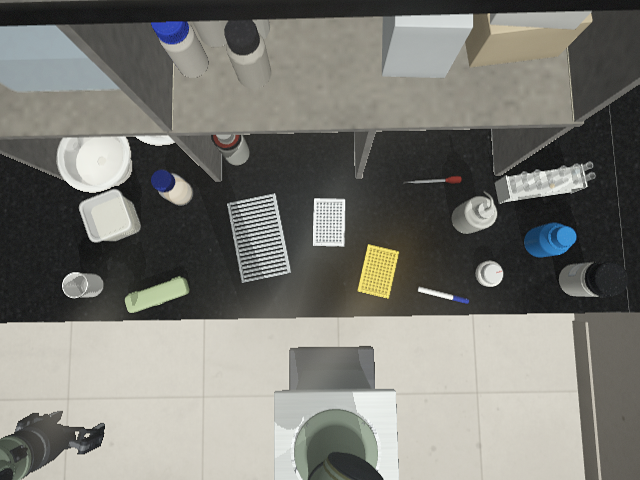

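View pics/side0.png

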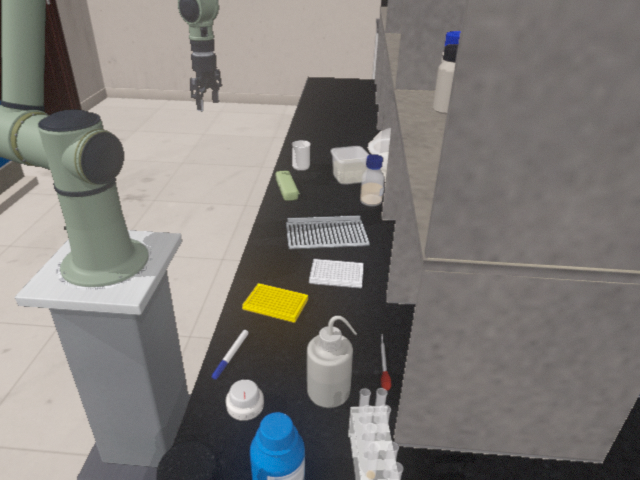

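The top view shows the white plate at about (329,222), the grid at (259,238) with its stop bar on the left, and the yellow decoy at (378,271). The side view shows the same layout, with a shelf unit behind.

```bash
cat >> h.py <<'E'
def blob(s,box,th=120,sat=40):
    u0,v0,u1,v1=box; p=s['pixels'].astype(int)[v0:v1,u0:u1]
    m=((p.min(2)>th)&(p.max(2)-p.min(2)<sat)).astype(np.uint8)
    m=cv2.morphologyEx(m,cv2.MORPH_CLOSE,np.ones((7,7)))
    c=max(cv2.findContours(m,0,1)[0],key=cv2.contourArea)
    return c[:,0]+[u0,v0]
def rect(s,box,z,th=120):
    c=blob(s,box,th); w=np.array([ray(s,u,v,z)[:2] for u,v in c])
    return cv2.minAreaRect((w*1000).astype(np.float32)), cv2.boxPoints(cv2.minAreaRect((w*1000).astype(np.float32)))
E
python3 - <<'E'
from h import *
s=snap('top')
for b,z,th in(((305,185,355,260),.0144,120),((215,185,300,290),.006,90)):
    r,p=rect(s,b,z,th); print(r,p.round(1).tolist())
im=s['pixels'][180:300,210:360,::-1]; cv2.imwrite('pics/c1.png',cv2.resize(im,None,fx=5,fy=5,interpolation=cv2.INTER_CUBIC))
s=snap('side'); im=s['pixels'][205:300,275:385,::-1]; cv2.imwrite('pics/c2.png',cv2.resize(im,None,fx=6,fy=6,interpolation=cv2.INTER_CUBIC))
# shelf front edge rows for info
s=snap('top'); print(ray(s,300,132,0.0),ray(s,300,132,.3), ray(s,360,180,0))
E
```

```text
((594.1339111328125, 4.0732269287109375), (83.51133728027344, 130.5502471923828), 88.62019348144531) [[527.9000244140625, -36.099998474121094], [658.4000244140625, -39.20000076293945], [660.4000244140625, 44.20000076293945], [529.9000244140625, 47.400001525878906]]
((557.085693359375, 194.24517822265625), (222.4960479736328, 135.0605926513672), 10.807262420654297) [[435.1000061035156, 239.6999969482422], [460.5, 107.0999984741211], [679.0, 148.8000030517578], [653.7000122070312, 281.3999938964844]]
[0.85140455 0.07820067 0.        ] [0.73892446 0.06199901 0.3       ] [ 0.71095705 -0.08506815  0.        ]
```

View pics/c1.png

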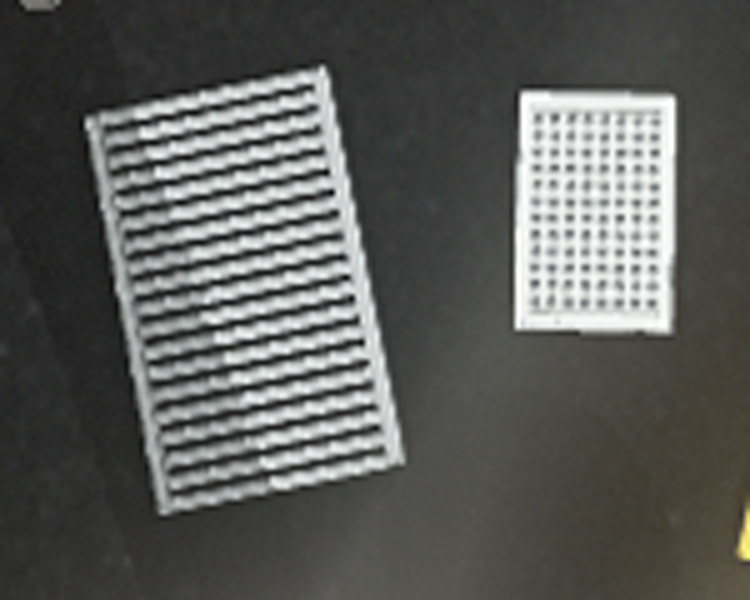

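View pics/c2.png

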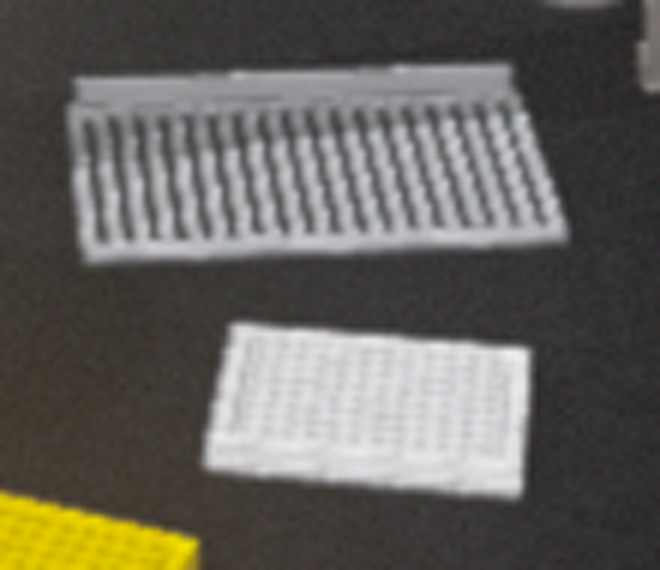

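```bash
cat >> h.py <<'E'
def axes():
    from scipy.spatial.transform import Rotation as Ro
    st=arm.sense(); return st,Ro.from_rotvec(st['ee_rot']).as_matrix()
def go(x,y,z,yaw):   # yaw (deg) of tool x; prints offset(mm), roll
    st,R=axes(); d=R.T@(np.array([x,y,z])-st['tcp_pos'])*1000
    cur=np.arctan2(R[1,0],R[0,0]); r=-(np.radians(yaw)-cur); r=(r+np.pi)%(2*np.pi)-np.pi
    print('tcp',st['tcp_pos'].round(4),'yaw',np.degrees(cur).round(2),'off',d.round(1),'roll',round(r,3),'t',st['clock'],'F',np.array(st['contact_force']).round(1))
E
python3 - <<'E'
from h import *
s=snap('top'); p=s['pixels'].astype(int); g=p.mean(2)
pts=[]
for v in range(198,270):
    u=np.where(g[v,215:305]>100)[0].max()+215
    a,b,c=g[v,u],g[v,u+1],0
    f=(a-100)/(a-b) if a!=b else 0
    pts.append(ray(s,u+.5*0+f,v,.006)[:2])
pts=np.array(pts); l=cv2.fitLine((pts*1000).astype(np.float32),cv2.DIST_HUBER,0,.01,.01).ravel()
print('front',l,np.degrees(np.arctan2(l[1],l[0])))
for uv in((275,193.6),(290.6,272.4)): print(ray(s,*uv,.006))
m=((p[...,0]>130)&(p[...,1]>110)&(p[...,2]<90)).astype(np.uint8); m[:235]=0;m[310:]=0;m[:,:350]=0;m[:,410:]=0
c=max(cv2.findContours(m,0,1)[0],key=cv2.contourArea)[:,0]
w=np.array([ray(s,u,v,.0144)[:2]*1000 for u,v in c],np.float32); print('yellow',cv2.boxPoints(cv2.minAreaRect(w)).round(0).tolist())
go(.594,-.065,.1,88.6)
E
```

```text
front [9.8203164e-01 1.8871637e-01 5.6394037e+02 1.2643724e+02] 10.877882
[0.6763832  0.14841006 0.006     ]
[0.46073735 0.10793169 0.006     ]
yellow [[502.0, -163.0], [507.0, -163.0], [507.0, -158.0], [502.0, -158.0]]
tcp [0.1529 0.5282 0.253 ] yaw 163.85 off [-588.7 -447.   153.2] roll 1.313 t 0.3 F [ 0.  -0.7 -0.6]
```

>>> step_arm(targets=[{"offset": [-587,-442,0],"roll": 1.314,"claw": 100},{"offset": [-587,-442,0],"roll": 1.314,"claw": 60},{"offset": [-587,-442,0],"roll": 1.314,"claw": 60},{"offset": [-587,-442,0],"roll": 1.314,"claw": 60},{"offset": [-587,-442,0],"roll": 1.314,"claw": 60}])

```text
clock: 0.92
tcp_pos: [0.3415, 0.2767, 0.2535]
ee_rot: [1.806, 2.57, 0.001]
contact_force: [1.0, 0.2, 1.3]
finger_gap: 0.601
grasp_force: 0.0
```

```bash
python3 - <<'E'
from h import *
s=snap('top'); p=s['pixels'].astype(int)
m=((p[...,0]-p[...,2]>60)).astype(np.uint8); m[:235]=0;m[310:]=0;m[:,:350]=0;m[:,410:]=0
m=cv2.morphologyEx(m,cv2.MORPH_CLOSE,np.ones((9,9)))
c=max(cv2.findContours(m,0,1)[0],key=cv2.contourArea)[:,0]
w=np.array([ray(s,u,v,.0144)[:2]*1000 for u,v in c],np.float32); print('yellow',cv2.boxPoints(cv2.minAreaRect(w)).round(0).tolist())
go(.6,-.065,.1,88.6)
E
```

```text
yellow [[387.0, -149.0], [512.0, -182.0], [534.0, -99.0], [409.0, -66.0]]
tcp [0.3458 0.2712 0.2535] yaw 109.05 off [-399.9  130.1  156.1] roll 0.357 t 0.975 F [ 2.4 -2.8 -0.1]
```

>>> step_arm(targets=[{"offset": [-400,130,100],"roll": 0.357,"claw": 80},{"offset": [-400,130,100],"roll": 0.357,"claw": 80},{"offset": [-400,130,100],"roll": 0.357,"claw": 80},{"offset": [-400,130,100],"roll": 0.357,"claw": 80},{"offset": [-400,130,100],"roll": 0.357,"claw": 80}])

```text
clock: 1.6
tcp_pos: [0.5294, 0.0377, 0.1806]
ee_rot: [2.227, 2.216, 0.001]
contact_force: [1.1, 1.4, 1.0]
finger_gap: 0.801
grasp_force: 0.0
```

```bash
python3 -c "
from h import *
go(.597,-.07,.06,88.6)"
```

```text
tcp [0.5294 0.0377 0.1806] yaw 89.71 off [-107.4   68.1  120.7] roll 0.019 t 1.6 F [1.1 1.4 1. ]
```

>>> step_arm(targets=[{"offset": [-54,34,10],"roll": 0.019,"claw": 80},{"offset": [-107,68,20],"roll": 0.019,"claw": 80},{"offset": [-107,68,70],"roll": 0.019,"claw": 80},{"offset": [-107,68,120],"roll": 0.019,"claw": 80},{"offset": [-107,68,130],"roll": 0.019,"claw": 80}])

```text
clock: 2.22
tcp_pos: [0.5927, -0.0674, 0.0476]
ee_rot: [-2.244, -2.19, 0.006]
contact_force: [-0.3, 0.9, -0.1]
finger_gap: 0.803
grasp_force: 0.0
```

```bash
python3 - <<'E'
from h import *
go(.597,-.07,.03,88.6)
s=snap('side'); im=s['pixels'][180:330,230:430,::-1]; cv2.imwrite('pics/d1.png',cv2.resize(im,None,fx=4,fy=4,interpolation=cv2.INTER_CUBIC))
E
```

```text
tcp [ 0.5927 -0.0674  0.0476] yaw 88.6 off [-2.5  4.5 17.5] roll 0.0 t 2.225 F [-0.3  0.9 -0.1]
```

View pics/d1.png

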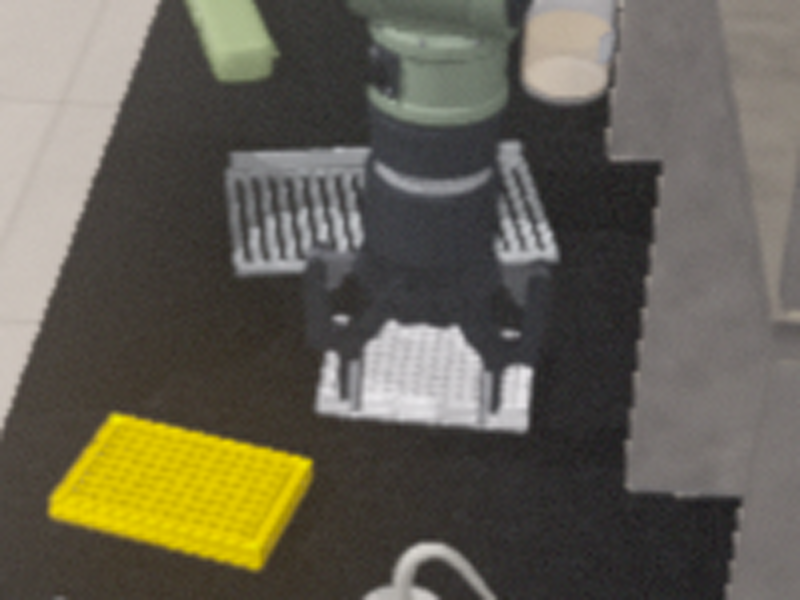

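The fingers are in front of the plate's near long side, with the tips at about (319,282) and (352,283) in the full picture.

```bash
python3 - <<'E'
from h import *
s=snap('side')
for uv in((318.7,282),(352.5,283)):
    a,b=ray(s,*uv,0),ray(s,*uv,.1); k=(-.067-a[1])/(b[1]-a[1]); print(a+k*(b-a))
E
```

```text
[ 0.55529659 -0.067       0.02589397]
[ 0.63480467 -0.067       0.02941219]
```

>>> step_arm(targets=[{"offset": [-3,0,8],"roll": 0,"claw": 80},{"offset": [-3,0,14],"roll": 0,"claw": 80},{"offset": [-3,0,16],"roll": 0,"claw": 80},{"offset": [-3,0,16],"roll": 0,"claw": 80}])

```text
clock: 2.82
tcp_pos: [0.5957, -0.0711, 0.0353]
ee_rot: [2.248, 2.194, 0.0]
contact_force: [-0.6, 0.7, 0.1]
finger_gap: 0.802
grasp_force: 0.0
```

>>> step_arm(targets=[{"offset": [0,0,5],"roll": 0,"claw": 80},{"offset": [0,0,7],"roll": 0,"claw": 80},{"offset": [0,0,7],"roll": 0,"claw": 80}])

```text
clock: 3.2
tcp_pos: [0.5953, -0.071, 0.0277]
ee_rot: [-2.248, -2.194, 0.0]
contact_force: [-0.0, -0.0, -0.1]
finger_gap: 0.8
grasp_force: 0.0
```

>>> step_arm(targets=[{"offset": [0,0,2],"roll": 0,"claw": 80},{"offset": [0,0,3],"roll": 0,"claw": 80},{"offset": [0,0,3],"roll": 0,"claw": 80}])

```text
clock: 3.58
tcp_pos: [0.5955, -0.0711, 0.0249]
ee_rot: [-2.248, -2.194, 0.0]
contact_force: [0.4, 0.7, 0.6]
finger_gap: 0.799
grasp_force: 0.0
```

>>> step_arm(targets=[{"offset": [0,0,1],"roll": 0,"claw": 80},{"offset": [0,0,2],"roll": 0,"claw": 80},{"offset": [0,0,2],"roll": 0,"claw": 80}])

```text
clock: 3.95
tcp_pos: [0.5955, -0.0711, 0.0229]
ee_rot: [-2.248, -2.194, 0.0]
contact_force: [0.0, 0.0, -1.3]
finger_gap: 0.801
grasp_force: 0.0
```

>>> step_arm(targets=[{"offset": [0,0,1],"roll": 0,"claw": 80},{"offset": [0,0,2],"roll": 0,"claw": 80},{"offset": [0,0,2],"roll": 0,"claw": 80}])

```text
clock: 4.32
tcp_pos: [0.5955, -0.0711, 0.0209]
ee_rot: [-2.248, -2.194, 0.0]
contact_force: [-0.1, -0.4, 0.4]
finger_gap: 0.8
grasp_force: 0.0
```

>>> step_arm(targets=[{"offset": [0,0,1],"roll": 0,"claw": 80},{"offset": [0,0,2],"roll": 0,"claw": 80},{"offset": [0,0,2],"roll": 0,"claw": 80}])

```text
clock: 4.7
tcp_pos: [0.5955, -0.0711, 0.0189]
ee_rot: [-2.248, -2.194, 0.0]
contact_force: [0.3, -0.2, 0.6]
finger_gap: 0.8
grasp_force: 0.0
```

>>> step_arm(targets=[{"offset": [0,0,1],"roll": 0,"claw": 80},{"offset": [0,0,2],"roll": 0,"claw": 80},{"offset": [0,0,2],"roll": 0,"claw": 80}])

```text
clock: 5.08
tcp_pos: [0.5955, -0.0711, 0.0169]
ee_rot: [-2.248, -2.194, 0.0]
contact_force: [0.1, -0.5, 0.6]
finger_gap: 0.8
grasp_force: 0.0
```

>>> step_arm(targets=[{"offset": [0,0,1],"roll": 0,"claw": 80},{"offset": [0,0,2],"roll": 0,"claw": 80},{"offset": [0,0,2],"roll": 0,"claw": 80}])

```text
clock: 5.45
tcp_pos: [0.5956, -0.0711, 0.015]
ee_rot: [2.248, 2.194, 0.0]
contact_force: [-0.4, 0.8, 0.2]
finger_gap: 0.803
grasp_force: 0.0
```

>>> step_arm(targets=[{"offset": [0,0,1],"roll": 0,"claw": 80},{"offset": [0,0,2],"roll": 0,"claw": 80},{"offset": [0,0,2],"roll": 0,"claw": 80}])

```text
clock: 5.82
tcp_pos: [0.5957, -0.0712, 0.0148]
ee_rot: [2.248, 2.194, 0.0]
contact_force: [-4.7, 1.1, 14.4]
finger_gap: 0.798
grasp_force: 7.1
```

>>> step_arm(targets=[{"offset": [0,0,1],"roll": 0,"claw": 80},{"offset": [0,0,1],"roll": 0,"claw": 80}])

```text
clock: 6.08
tcp_pos: [0.5957, -0.0712, 0.0147]
ee_rot: [2.248, 2.194, 0.0]
contact_force: [-7.1, 2.0, 21.1]
finger_gap: 0.805
grasp_force: 10.9
```

>>> step_arm(targets=[{"offset": [0,0,-9],"roll": 0,"claw": 80},{"offset": [0,5,-9],"roll": -0.11,"claw": 80},{"offset": [0,10,-9],"roll": -0.214,"claw": 80},{"offset": [0,10,-9],"roll": -0.214,"claw": 80}])

```text
clock: 6.58
tcp_pos: [0.6059, -0.0715, 0.021]
ee_rot: [2.003, 2.42, 0.0]
contact_force: [-0.0, 0.8, 0.5]
finger_gap: 0.8
grasp_force: 0.0
```

>>> step_arm(targets=[{"offset": [8,0,0],"roll": 0,"claw": 80},{"offset": [16,0,0],"roll": 0,"claw": 80},{"offset": [23,0,0],"roll": 0,"claw": 80},{"offset": [30,0,0],"roll": 0,"claw": 80},{"offset": [37,0,0],"roll": 0,"claw": 80}])

```text
clock: 7.2
tcp_pos: [0.5985, -0.0345, 0.021]
ee_rot: [2.001, 2.422, 0.0]
contact_force: [0.6, 0.0, -0.5]
finger_gap: 0.799
grasp_force: 0.2
```

>>> step_arm(targets=[{"offset": [7,0,0],"roll": 0,"claw": 80},{"offset": [14,0,0],"roll": 0,"claw": 80},{"offset": [21,0,0],"roll": 0,"claw": 80},{"offset": [28,0,0],"roll": 0,"claw": 80},{"offset": [35,0,0],"roll": 0,"claw": 80}])

```text
clock: 7.82
tcp_pos: [0.5919, -0.0003, 0.021]
ee_rot: [2.001, 2.422, -0.0]
contact_force: [-0.4, -0.6, 0.2]
finger_gap: 0.8
grasp_force: 0.3
```

```bash
python3 - <<'E'
from h import *
go(.587,.0327,.021,100.88)
s=snap('side'); im=s['pixels'][180:330,230:430,::-1]; cv2.imwrite('pics/d2.png',cv2.resize(im,None,fx=4,fy=4,interpolation=cv2.INTER_CUBIC))
E
```

```text
tcp [ 5.919e-01 -3.000e-04  2.100e-02] yaw 100.86 off [33.3  1.4 -0. ] roll -0.0 t 7.825 F [-0.4 -0.6  0.2]
```

View pics/d2.png

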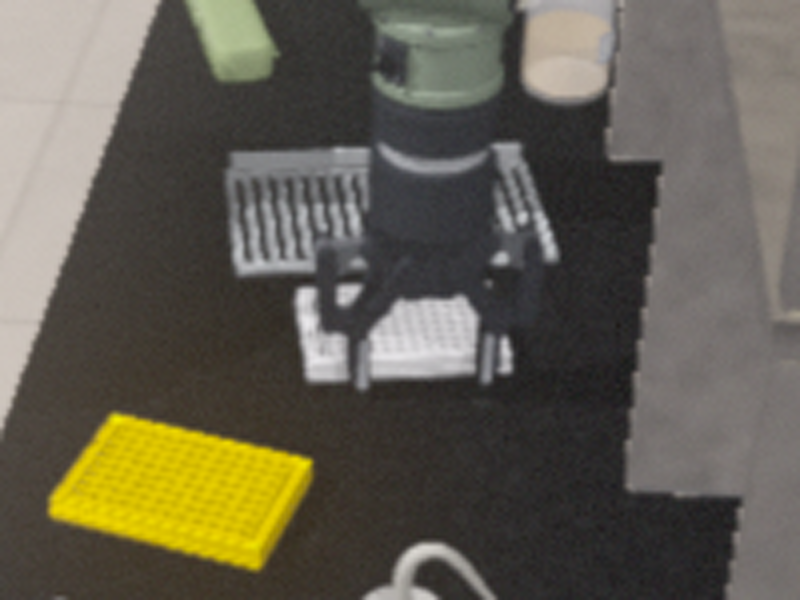

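The plate has turned square to the fingers and both touch it. There is about 30 mm left to the grid.

>>> step_arm(targets=[{"offset": [7,0,0],"roll": 0,"claw": 80},{"offset": [14,0,0],"roll": 0,"claw": 80},{"offset": [20,0,0],"roll": 0,"claw": 80},{"offset": [26,0,0],"roll": 0,"claw": 80},{"offset": [26,0,0],"roll": 0,"claw": 80}])

```text
clock: 8.5
tcp_pos: [0.5869, 0.0255, 0.021]
ee_rot: [-2.0, -2.422, -0.0]
contact_force: [0.0, 0.9, -0.1]
finger_gap: 0.801
grasp_force: 0.0
```

>>> step_arm(targets=[{"offset": [1,0,0],"roll": 0,"claw": 80},{"offset": [2,0,0],"roll": 0,"claw": 80},{"offset": [3,0,0],"roll": 0,"claw": 80}])

```text
clock: 8.88
tcp_pos: [0.5865, 0.0277, 0.0209]
ee_rot: [-2.002, -2.421, 0.0]
contact_force: [0.4, -0.5, 0.5]
finger_gap: 0.797
grasp_force: 0.2
```

>>> step_arm(targets=[{"offset": [1,0,0],"roll": 0,"claw": 80},{"offset": [2,0,0],"roll": 0,"claw": 80},{"offset": [3,0,0],"roll": 0,"claw": 80}])

```text
clock: 9.25
tcp_pos: [0.5859, 0.0308, 0.021]
ee_rot: [-2.001, -2.422, 0.0]
contact_force: [-0.1, -0.6, -0.3]
finger_gap: 0.801
grasp_force: 0.2
```

>>> step_arm(targets=[{"offset": [1,0,0],"roll": 0,"claw": 80},{"offset": [1,0,0],"roll": 0,"claw": 80}])

```text
clock: 9.5
tcp_pos: [0.5858, 0.0319, 0.021]
ee_rot: [-2.001, -2.422, -0.0]
contact_force: [-0.1, 0.6, 0.1]
finger_gap: 0.795
grasp_force: 0.0
```

>>> step_arm(targets=[{"offset": [1,0,0],"roll": 0,"claw": 80},{"offset": [1,0,0],"roll": 0,"claw": 80}])

```text
clock: 9.75
tcp_pos: [0.5856, 0.0328, 0.021]
ee_rot: [-2.001, -2.422, -0.0]
contact_force: [0.2, 0.6, -0.0]
finger_gap: 0.798
grasp_force: 0.0
```

>>> step_arm(targets=[{"offset": [1,0,0],"roll": 0,"claw": 80},{"offset": [2,0,0],"roll": 0,"claw": 80},{"offset": [2,0,0],"roll": 0,"claw": 80}])

```text
clock: 10.12
tcp_pos: [0.5852, 0.0348, 0.021]
ee_rot: [-2.001, -2.422, -0.0]
contact_force: [0.2, -0.8, 0.1]
finger_gap: 0.799
grasp_force: 0.1
```

>>> step_arm(targets=[{"offset": [1,0,0],"roll": 0,"claw": 80},{"offset": [1,0,0],"roll": 0,"claw": 80}])

```text
clock: 10.38
tcp_pos: [0.585, 0.0354, 0.021]
ee_rot: [2.001, 2.421, -0.001]
contact_force: [-1.4, -2.1, 0.0]
finger_gap: 0.803
grasp_force: 1.0
```

```bash
python3 - <<'E'
from h import *
go(.587,.0327,.021,100.88)
s=snap('side'); im=s['pixels'][205:295,265:385,::-1]; cv2.imwrite('pics/d3.png',cv2.resize(im,None,fx=6,fy=6,interpolation=cv2.INTER_CUBIC))
E
```

```text
tcp [0.585  0.0354 0.021 ] yaw 100.84 off [-3.   1.4  0. ] roll -0.001 t 10.375 F [-1.4 -2.1  0. ]
```

View pics/d3.png

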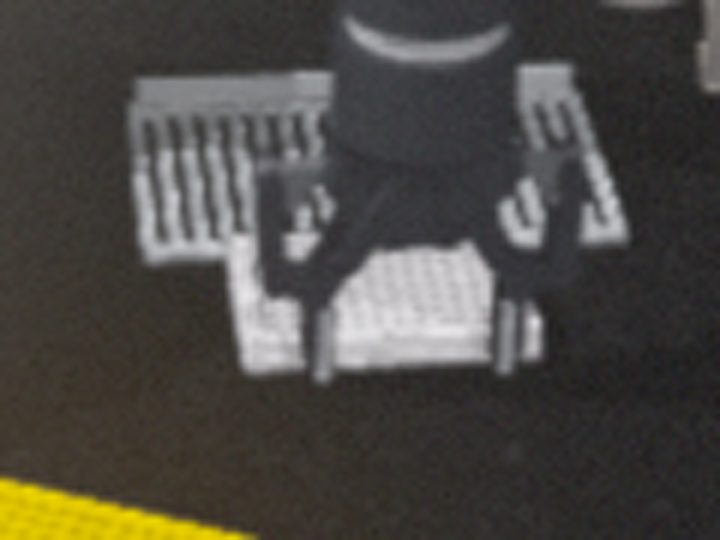

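The plate is flat against the front edge and both fingers press on its far side. Next comes the tipping arc.

>>> step_arm(targets=[{"offset": [1.5,0,0],"roll": 0,"claw": 80},{"offset": [1.7,0,-4.4],"roll": 0,"claw": 80},{"offset": [2,0,-8.8],"roll": 0,"claw": 80},{"offset": [2.5,0,-13.1],"roll": 0,"claw": 80},{"offset": [3.3,0,-17.5],"roll": 0,"claw": 80}])

```text
clock: 11.05
tcp_pos: [0.5846, 0.0382, 0.0388]
ee_rot: [2.001, 2.42, -0.002]
contact_force: [0.2, -4.7, 1.0]
finger_gap: 0.798
grasp_force: 2.4
```

```bash
python3 - <<'E'
from h import *
go(.585,.0354,.021,100.88)
s=snap('side'); im=s['pixels'][205:295,265:385,::-1]; cv2.imwrite('pics/d4.png',cv2.resize(im,None,fx=6,fy=6,interpolation=cv2.INTER_CUBIC))
E
```

```text
tcp [0.5846 0.0382 0.0388] yaw 100.83 off [-2.8 -0.1 17.8] roll -0.001 t 11.05 F [ 0.2 -4.7  1. ]
```

View pics/d4.png

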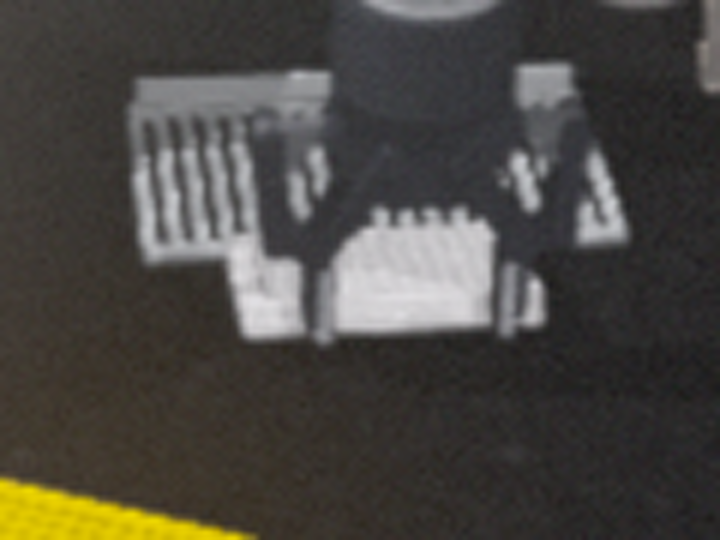

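The far side is rising, with the fingers at its lower edge.

>>> step_arm(targets=[{"offset": [2.3,0,-8.5],"roll": 0,"claw": 80},{"offset": [5.5,0,-16.7],"roll": 0,"claw": 80},{"offset": [9.5,0,-24.5],"roll": 0,"claw": 80},{"offset": [14.2,0,-31.9],"roll": 0,"claw": 80},{"offset": [19.8,0,-38.7],"roll": 0,"claw": 80}])

```text
clock: 11.72
tcp_pos: [0.5805, 0.0593, 0.0777]
ee_rot: [-2.0, -2.421, -0.001]
contact_force: [-0.6, -1.2, -0.2]
finger_gap: 0.796
grasp_force: 0.4
```

```bash
cat >> h.py <<'E'
L=np.array([.5678,.1303,.006]); gx=np.array([-.1887,.982,0]); gy=np.array([-.982,-.1887,0])
def tilt():
    s=snap('side'); p=s['pixels'].astype(int)
    st=arm.sense(); tip=(st['tcp_pos']-L)@gx*1e3+8, (st['tcp_pos'][2]-.0148-.006)*1e3
    print('tip angle',np.degrees(np.arctan2(tip[1],-tip[0])).round(1),'r',np.hypot(*tip).round(1),'F',np.array(st['contact_force']).round(1))
    for y in (.064+.012-.006,):
        a=np.arange(0,180,6); print([ (int(t),*proj(s,L+y*gy+.0855*np.array([*( -np.cos(np.radians(t))*gx[:2]),np.sin(np.radians(t))])).round(0).astype(int)) for t in a[::2]])
    w=(p.min(2)>185); w[:205]=0;w[290:]=0;w[:,:270]=0;w[:,390:]=0
    for c in range(300,362,4):
        r=np.where(w[:,c])[0]; print(c,(r.min(),r.max(),len(r)) if len(r) else None,end=' ')
E
python3 -c "
from h import *
tilt()"
```

```text
tip angle 42.3 r 85.7 F [0.1 0.3 1. ]
[(0, np.int64(306), np.int64(263)), (12, np.int64(306), np.int64(257)), (24, np.int64(306), np.int64(251)), (36, np.int64(305), np.int64(243)), (48, np.int64(305), np.int64(237)), (60, np.int64(305), np.int64(230)), (72, np.int64(304), np.int64(224)), (84, np.int64(303), np.int64(220)), (96, np.int64(303), np.int64(216)), (108, np.int64(302), np.int64(214)), (120, np.int64(302), np.int64(213)), (132, np.int64(301), np.int64(214)), (144, np.int64(301), np.int64(216)), (156, np.int64(301), np.int64(219)), (168, np.int64(300), np.int64(224))]
300 None 304 (np.int64(242), np.int64(245), 4) 308 (np.int64(239), np.int64(243), 5) 312 (np.int64(239), np.int64(243), 5) 316 None 320 (np.int64(239), np.int64(239), 1) 324 (np.int64(238), np.int64(242), 5) 328 (np.int64(237), np.int64(242), 6) 332 (np.int64(237), np.int64(242), 6) 336 (np.int64(237), np.int64(242), 6) 340 (np.int64(237), np.int64(241), 5) 344 (np.int64(236), np.int64(240), 5) 348 None 352 (np.int64(240), np.int64(241), 2) 356 None 360 (np.int64(233), np.int64(234), 2)
```

>>> step_arm(targets=[{"offset": [1.1,0,1],"roll": 0,"claw": 80},{"offset": [7.2,0,-5.1],"roll": 0,"claw": 80},{"offset": [13.9,0,-10.5],"roll": 0,"claw": 80},{"offset": [21.2,0,-15.2],"roll": 0,"claw": 80}])

```text
clock: 12.28
tcp_pos: [0.5773, 0.0787, 0.0932]
ee_rot: [2.001, 2.42, -0.0]
contact_force: [-0.6, -5.5, 6.3]
finger_gap: 0.805
grasp_force: 4.1
```

```bash
python3 -c "
from h import *
tilt()"
```

```text
tip angle 59.2 r 85.0 F [-0.8 -4.3  8.4]
[(0, np.int64(306), np.int64(263)), (12, np.int64(306), np.int64(257)), (24, np.int64(306), np.int64(251)), (36, np.int64(305), np.int64(243)), (48, np.int64(305), np.int64(237)), (60, np.int64(305), np.int64(230)), (72, np.int64(304), np.int64(224)), (84, np.int64(303), np.int64(220)), (96, np.int64(303), np.int64(216)), (108, np.int64(302), np.int64(214)), (120, np.int64(302), np.int64(213)), (132, np.int64(301), np.int64(214)), (144, np.int64(301), np.int64(216)), (156, np.int64(301), np.int64(219)), (168, np.int64(300), np.int64(224))]
300 None 304 (np.int64(240), np.int64(240), 1) 308 (np.int64(230), np.int64(248), 6) 312 (np.int64(230), np.int64(234), 5) 316 None 320 (np.int64(230), np.int64(233), 4) 324 (np.int64(229), np.int64(247), 6) 328 (np.int64(229), np.int64(233), 5) 332 (np.int64(229), np.int64(233), 5) 336 (np.int64(229), np.int64(232), 4) 340 (np.int64(228), np.int64(246), 6) 344 (np.int64(229), np.int64(230), 2) 348 None 352 (np.int64(228), np.int64(231), 4) 356 (np.int64(244), np.int64(244), 1) 360 (np.int64(234), np.int64(234), 1)
```

>>> step_arm(targets=[{"offset": [7.7,0,-4],"roll": 0,"claw": 80},{"offset": [15.8,0,-7.1],"roll": 0,"claw": 80},{"offset": [24.1,0,-9.6],"roll": 0,"claw": 80},{"offset": [32.6,0,-11],"roll": 0,"claw": 80}])

```text
clock: 12.82
tcp_pos: [0.5711, 0.1116, 0.1051]
ee_rot: [2.001, 2.421, 0.002]
contact_force: [-1.6, -2.2, 13.7]
finger_gap: 0.796
grasp_force: 6.8
```

```bash
python3 -c "
from h import *
tilt()"
```

```text
tip angle 83.4 r 85.0 F [-2.6 -1.2 13.3]
[(0, np.int64(306), np.int64(263)), (12, np.int64(306), np.int64(257)), (24, np.int64(306), np.int64(251)), (36, np.int64(305), np.int64(243)), (48, np.int64(305), np.int64(237)), (60, np.int64(305), np.int64(230)), (72, np.int64(304), np.int64(224)), (84, np.int64(303), np.int64(220)), (96, np.int64(303), np.int64(216)), (108, np.int64(302), np.int64(214)), (120, np.int64(302), np.int64(213)), (132, np.int64(301), np.int64(214)), (144, np.int64(301), np.int64(216)), (156, np.int64(301), np.int64(219)), (168, np.int64(300), np.int64(224))]
300 (np.int64(246), np.int64(246), 1) 304 (np.int64(221), np.int64(240), 9) 308 (np.int64(220), np.int64(223), 4) 312 (np.int64(221), np.int64(247), 3) 316 (np.int64(247), np.int64(247), 1) 320 (np.int64(220), np.int64(222), 3) 324 (np.int64(219), np.int64(222), 4) 328 (np.int64(219), np.int64(246), 5) 332 (np.int64(219), np.int64(246), 5) 336 (np.int64(219), np.int64(220), 2) 340 (np.int64(219), np.int64(221), 3) 344 None 348 (np.int64(245), np.int64(245), 1) 352 (np.int64(234), np.int64(234), 1) 356 None 360 (np.int64(234), np.int64(234), 1)
```

>>> step_arm(targets=[{"offset": [8.6,0,-1.3],"roll": 0,"claw": 80},{"offset": [17.3,0,-1.2],"roll": 0,"claw": 80},{"offset": [26,0,-0.2],"roll": 0,"claw": 80},{"offset": [34.4,0,1.5],"roll": 0,"claw": 80}])

```text
clock: 13.38
tcp_pos: [0.5641, 0.1473, 0.1054]
ee_rot: [-1.999, -2.421, -0.007]
contact_force: [-8.2, 3.0, 28.2]
finger_gap: 0.801
grasp_force: 14.8
```

```bash
python3 -c "
from h import *
tilt()"
```

```text
tip angle 107.6 r 88.6 F [-7.8  3.5 26.7]
[(0, np.int64(306), np.int64(263)), (12, np.int64(306), np.int64(257)), (24, np.int64(306), np.int64(251)), (36, np.int64(305), np.int64(243)), (48, np.int64(305), np.int64(237)), (60, np.int64(305), np.int64(230)), (72, np.int64(304), np.int64(224)), (84, np.int64(303), np.int64(220)), (96, np.int64(303), np.int64(216)), (108, np.int64(302), np.int64(214)), (120, np.int64(302), np.int64(213)), (132, np.int64(301), np.int64(214)), (144, np.int64(301), np.int64(216)), (156, np.int64(301), np.int64(219)), (168, np.int64(300), np.int64(224))]
300 (np.int64(245), np.int64(246), 2) 304 (np.int64(215), np.int64(246), 28) 308 (np.int64(215), np.int64(244), 3) 312 (np.int64(244), np.int64(245), 2) 316 (np.int64(220), np.int64(245), 10) 320 (np.int64(215), np.int64(245), 12) 324 (np.int64(215), np.int64(245), 7) 328 (np.int64(216), np.int64(244), 4) 332 (np.int64(216), np.int64(244), 5) 336 (np.int64(214), np.int64(244), 9) 340 (np.int64(214), np.int64(244), 6) 344 (np.int64(242), np.int64(243), 2) 348 (np.int64(226), np.int64(243), 7) 352 None 356 None 360 (np.int64(234), np.int64(234), 1)
```

>>> step_arm(targets=[{"offset": [8,0,-2],"roll": 0,"claw": 80},{"offset": [12,0,-12],"roll": 0,"claw": 80},{"offset": [12,0,-30],"roll": 0,"claw": 80},{"offset": [12,0,-30],"roll": 0,"claw": 80}])

```text
clock: 13.92
tcp_pos: [0.5626, 0.1573, 0.1329]
ee_rot: [2.0, 2.421, 0.003]
contact_force: [-0.3, -0.4, 0.2]
finger_gap: 0.799
grasp_force: 0.0
```

>>> step_arm(targets=[{"offset": [-60,0,0],"roll": 0,"claw": 80},{"offset": [-120,0,0],"roll": 0,"claw": 80},{"offset": [-150,0,0],"roll": 0,"claw": 80}])

```text
clock: 14.3
tcp_pos: [0.59, 0.0068, 0.1309]
ee_rot: [-2.004, -2.418, 0.001]
contact_force: [0.3, 0.7, -0.4]
finger_gap: 0.806
grasp_force: 0.0
```

```bash
python3 - <<'E'
from h import *
go(.585,.0354,.021,100.88)
s=snap('side'); a=s['pixels'][190:300,265:395,::-1]
s=snap('top'); b=s['pixels'][180:290,215:345,::-1]
cv2.imwrite('pics/d5.png',cv2.resize(np.hstack([a,b]),None,fx=3,fy=3,interpolation=cv2.INTER_CUBIC))
E
```

```text
tcp [0.59   0.0068 0.1309] yaw 100.71 off [ 29.    0.5 109.9] roll -0.003 t 14.3 F [ 0.3  0.7 -0.4]
```

View pics/d5.png

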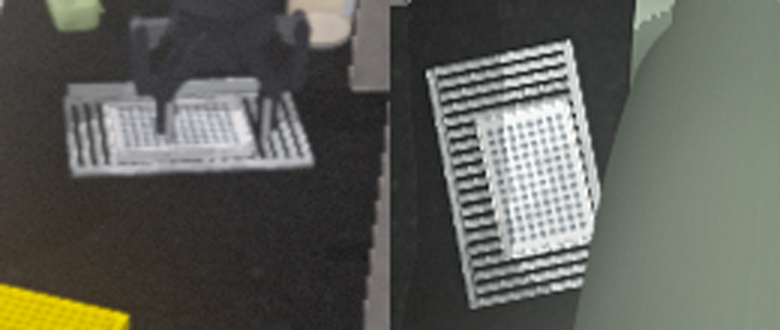

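The plate lies wells down on the grid, square and a few mm behind the front edge. Next I push it home from behind.

>>> step_arm(targets=[{"offset": [0,-8,50],"roll": -0.003,"claw": 80},{"offset": [0,-8,95],"roll": -0.003,"claw": 80},{"offset": [0,-8,105],"roll": -0.003,"claw": 80},{"offset": [0,-8,105],"roll": -0.003,"claw": 80}])

```text
clock: 14.9
tcp_pos: [0.5819, 0.0086, 0.0266]
ee_rot: [-1.996, -2.424, 0.001]
contact_force: [-0.0, -0.8, 0.4]
finger_gap: 0.8
grasp_force: 0.0
```

>>> step_arm(targets=[{"offset": [20,0,0],"roll": 0,"claw": 80},{"offset": [40,0,0],"roll": 0,"claw": 80},{"offset": [60,0,0],"roll": 0,"claw": 80},{"offset": [80,0,0],"roll": 0,"claw": 80},{"offset": [90,0,0],"roll": 0,"claw": 80}])

```text
clock: 15.52
tcp_pos: [0.5645, 0.0981, 0.027]
ee_rot: [-1.995, -2.426, 0.0]
contact_force: [-0.4, -1.2, -0.9]
finger_gap: 0.805
grasp_force: 0.0
```

```bash
python3 -c "
from h import *
t=L+.03175*gx-.0085*-gy
go(t[0],t[1],.026,100.88)"
```

```text
tcp [0.5645 0.0981 0.027 ] yaw 101.13 off [62.8  1.1  1. ] roll 0.004 t 15.525 F [-0.4 -1.2 -0.9]
```

>>> step_arm(targets=[{"offset": [12,0,0],"roll": 0.004,"claw": 80},{"offset": [22,0,0],"roll": 0.004,"claw": 80},{"offset": [30,0,0],"roll": 0.004,"claw": 80},{"offset": [37,0,0],"roll": 0.004,"claw": 80},{"offset": [44,0,0],"roll": 0.004,"claw": 80}])

```text
clock: 16.15
tcp_pos: [0.5565, 0.1396, 0.0268]
ee_rot: [2.003, 2.42, -0.0]
contact_force: [-0.4, 0.4, -0.3]
finger_gap: 0.803
grasp_force: 0.2
```

>>> step_arm(targets=[{"offset": [5,0,0],"roll": 0,"claw": 80},{"offset": [10,0,0],"roll": 0,"claw": 80},{"offset": [14,0,0],"roll": 0,"claw": 80},{"offset": [14,0,0],"roll": 0,"claw": 80}])

```text
clock: 16.65
tcp_pos: [0.5539, 0.1535, 0.0269]
ee_rot: [-2.002, -2.421, -0.0]
contact_force: [0.3, 0.1, -0.5]
finger_gap: 0.802
grasp_force: 0.0
```

>>> step_arm(targets=[{"offset": [1,0,0],"roll": 0,"claw": 80},{"offset": [2,0,0],"roll": 0,"claw": 80},{"offset": [2,0,0],"roll": 0,"claw": 80}])

```text
clock: 17.02
tcp_pos: [0.5537, 0.1551, 0.0269]
ee_rot: [2.003, 2.42, 0.0]
contact_force: [0.7, -0.2, 0.4]
finger_gap: 0.801
grasp_force: 0.2
```

>>> step_arm(targets=[{"offset": [1,0,0],"roll": 0,"claw": 80},{"offset": [1,0,0],"roll": 0,"claw": 80}])

```text
clock: 17.27
tcp_pos: [0.5534, 0.1562, 0.0269]
ee_rot: [2.003, 2.421, 0.0]
contact_force: [-0.1, -0.2, 0.1]
finger_gap: 0.8
grasp_force: 0.2
```

>>> step_arm(targets=[{"offset": [1,0,0],"roll": 0,"claw": 80},{"offset": [2,0,0],"roll": 0,"claw": 80},{"offset": [2,0,0],"roll": 0,"claw": 80}])

```text
clock: 17.65
tcp_pos: [0.5532, 0.1572, 0.027]
ee_rot: [2.002, 2.419, -0.002]
contact_force: [1.0, -5.2, 0.5]
finger_gap: 0.799
grasp_force: 2.5
```

>>> step_arm(targets=[{"offset": [1,0,0],"roll": 0,"claw": 80},{"offset": [1,0,0],"roll": 0,"claw": 80}])

```text
clock: 17.9
tcp_pos: [0.5532, 0.1572, 0.027]
ee_rot: [2.002, 2.417, -0.005]
contact_force: [1.4, -7.7, 0.4]
finger_gap: 0.8
grasp_force: 3.8
```

>>> step_arm(targets=[{"offset": [1,0,0],"roll": 0,"claw": 80},{"offset": [1,0,0],"roll": 0,"claw": 80}])

```text
clock: 18.15
tcp_pos: [0.5532, 0.1573, 0.027]
ee_rot: [2.001, 2.415, -0.007]
contact_force: [1.8, -11.1, 2.2]
finger_gap: 0.802
grasp_force: 5.2
```

The force rises at the expected position, so the plate is home. I retreat and check.

>>> step_arm(targets=[{"offset": [-6,0,0],"roll": 0,"claw": 80},{"offset": [-50,0,-10],"roll": 0,"claw": 80},{"offset": [-110,0,-40],"roll": 0,"claw": 80},{"offset": [-170,0,-90],"roll": 0,"claw": 80},{"offset": [-220,0,-140],"roll": 0,"claw": 80}])

```text
clock: 18.77
tcp_pos: [0.5898, -0.037, 0.1482]
ee_rot: [-2.001, -2.419, -0.002]
contact_force: [1.0, -0.6, 0.0]
finger_gap: 0.801
grasp_force: 0.0
```

>>> step_arm(targets=[{"offset": [-50,0,-50],"roll": 0,"claw": 80},{"offset": [-50,0,-50],"roll": 0,"claw": 80},{"offset": [-50,0,-50],"roll": 0,"claw": 80}])

```text
clock: 19.15
tcp_pos: [0.5992, -0.0848, 0.1971]
ee_rot: [-2.003, -2.419, -0.002]
contact_force: [-0.9, 1.1, 0.5]
finger_gap: 0.802
grasp_force: 0.0
```

```bash
python3 - <<'E'
from h import *
s=snap('side'); a=s['pixels'][190:300,265:395,::-1]
s=snap('top'); b=s['pixels'][180:290,215:345,::-1]
cv2.imwrite('pics/d6.png',cv2.resize(np.hstack([a,b]),None,fx=3,fy=3,interpolation=cv2.INTER_CUBIC))
print(arm.sense()['contact_force'],arm.sense()['tcp_pos'])
E
```

```text
[ 0.06479489  0.80479114 -0.16156595] [ 0.5981342  -0.08348113  0.19564478]
```

View pics/d6.png

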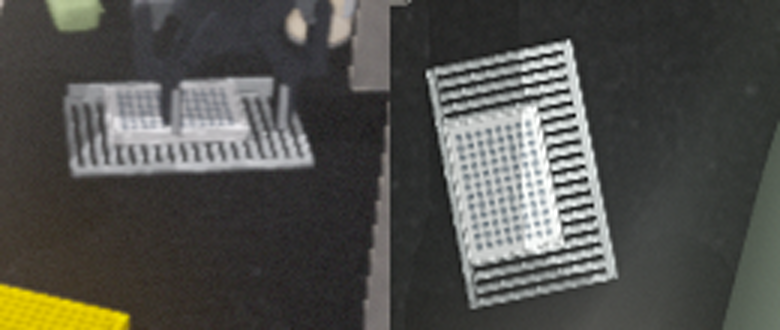

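The plate lies flat, upside-down and square against the stop bar, within the grid, and the hand is clear.

```bash
python3 -c "
from h import *
print(hand_in())"
```

```text
the job is handed in; nothing more can be done
None
```

The well plate was tipped over the ledge by pushing; in the last pictures it lies wells down on the grid, square against the stop bar. The job was handed in at about 19 s with the hand clear; no verdict came back.

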